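# Restack a focus-drive slip clutch on its splined hub

## Task

Rebuild the microscope's slip clutch: put the reddish-brown friction disc on the splined hub with its tab on the opposite side from the fixture's brass index tab, then the steel separator plate on top of it with its tab on the same side as the index tab. Feel for the splines by turning each plate gently until it drops in, never pressing harder than about 25 N, and leave both fully home and lying flat. Leave everything else on the bench where it is.

Things in the scene. Friction and masses are not known exactly. Their poses are not given: they have to be found in the camera images.
- fixture: aluminium clutch fixture bolted to the bench. Origin: centre of its underside; +x points along its brass index tab, z up. Foot plate 110 x 100 x 12 mm; a slim pedestal on it carries a round steel shoulder, 40 mm across, top face 50 mm above the bench. On the shoulder stands the dark splined hub, its vertical axis through the origin. Rigid metal
- index_tab (a point): point on the brass index tab, 46 mm from the hub axis; the tab is fixed, 14 mm wide, 6 mm thick, its top 49 mm above the bench, and ends 50 mm from the axis
- hub_axis (a point): point on the hub's axis level with the shoulder's top face, 50 mm above the bench, where the disc's underside comes to rest (then the disc's centre is 53 mm, the separator's 59 mm above the bench). Between plate and splines there is about 0.08 rad of turning play each way and 1.5 mm of radial play
- spline_top (a point): point on the hub's axis at the tops of its splines, 66 mm above the bench (axes: the fixture's, not the splines'). Four straight flat-topped splines, 8 mm wide, out to radius 16 mm, run from here 16 mm down to the shoulder. Above them the plain core, 20 mm across, goes up to 72 mm, then a cone narrows to 9 mm across at 80 mm
- hub_nose (a point): tip of the hub's cone, on the axis, 80 mm above the bench (axes: the fixture's). The hub's turning is NOT measured: its splines stand at 0, 90, 180, 270 degrees from the index tab plus an unknown angle of up to 0.45 rad either way, held by a stiff brake (1.5 N m). Unless a plate's teeth meet the gaps it rests on the spline tops; turned, it drops in, its tab then up to 0.5 rad off the index line, as it should be
- disc_mid (a point): centre of the reddish-brown toothed friction disc, on its bore axis, half-way up its 6 mm thickness; z up, x to its tab. Loose, about 60 g (varies). Flat ring 52 mm across with two parallel gripping flats on its +y and -y sides, 50 mm apart, 30 mm long. Starts flat on one of the black stands, underside 32 mm above the bench, overhanging the stand so that fingers can reach below the flats.
- disc_tab (a point): point on the disc's single tab, 46 mm from its centre along its +x; the tab is 14 mm wide, 6 mm thick and ends 48 mm from the centre
- disc: the same disc; origin at the centre of its underside. Its bore is 35 mm across with four 9 mm wide teeth pointing inward at 45, 135, 225 and 315 degrees from +x, tips 11.5 mm from the centre
- separator_mid (a point): centre of the bright steel toothed separator plate, on its bore axis, half-way up its 6 mm thickness; z up, x to its tab. Loose, about 100 g (varies). Flat ring 60 mm across with two parallel gripping flats on its +y and -y sides, 60 mm apart, 30 mm long. Starts flat on one of the black stands, underside 32 mm above the bench, overhanging the stand so that fingers can reach below the flats.
- separator_tab (a point): point on the separator's single tab, 46 mm from its centre along its +x; the tab is 14 mm wide, 6 mm thick and ends 48 mm from the centre
- separator: the same separator; origin at the centre of its underside. Its bore is 35 mm across with four 9 mm wide teeth pointing inward at 45, 135, 225 and 315 degrees from +x, tips 11.5 mm from the centre
- stand_a: black plate stand, fixed: 60 x 60 x 6 mm foot with a round column 36 mm across, top 32 mm above the bench; origin at the centre of its underside. Holds one of the two plates
- stand_b: second stand, the same. Holds the other plate
- objective: microscope objective, steel, 25 mm across and 44 mm tall, standing; bystander, leave alone
- eyepiece: black eyepiece, 34 mm across and 50 mm tall, standing; bystander, leave alone
- collar: brass collar, 48 mm across, 10 mm thick, lying flat; bystander, leave alone
- worn_disc: worn-out black toothed disc, lying flat on the bench; not to be used; bystander, leave alone
- grease: small jar, 56 mm across and 50 mm tall; bystander, leave alone
- driver: screwdriver lying on the bench; bystander, leave alone
- slide_box: blue slide box, 85 x 90 x 35 mm; bystander, leave alone
- cleaner: bottle, 50 mm across and 120 mm tall; bystander, leave alone
Things that resemble listed ones, but are neither listed nor needed, are in the scene too. Of the things shaped like the disc, the terracotta one is meant.

How it is judged:
By the outcome, as a careful person would: the job done as asked, in the order asked, and still so for the second after the job is handed in, with the robot touching nothing.
It also fails if it takes over 72 s, if anything falls off the work surface, if the arm or the gripper's body presses on something with over 40 N, if the wrist force passes 120 N, or if a joint passes its speed limit or range.

## Robot

A 6-joint arm with a two-finger parallel gripper is mounted at the origin on the work surface. World frame = base frame: x ahead of the robot, y to its left, z up, the work surface at z = 0. Lengths are in mm, angles in rad, forces in N, time in s.
With the tool pointing down it reaches from about 275 to 1000 mm from the base axis. Payload 8.4 kg.
Tool frame: the origin (TCP) lies on the centre line of the jaws, within the pads' length; the fingertips stand r.tip_reach ahead of it and the grasp point (between the pads) lies 11 mm behind it (r.tip_reach is the distance from the TCP to the fingertips, in mm); z points along the fingers, y is the line along which they close (so a half turn about z gives the same grasp; the last joint's range is limited). The gripper opens to 85 mm and grips with 20 to 120 N. Pads are 22 mm wide; open, the fingers measure 114 mm over their backs; the gripper's body (76 mm by 85 mm) begins 54 mm behind the grasp point. The pads swing forward as they close: fully open they stand 13 mm farther back than shut.
Start: joints at [1.226, 0.353, 1.633, -0, 1.155, -0.002], TCP at [210.077, 588.639, 239.281] pointing down, gripper open.
Joint ranges: [-2.63, 2.63], [-0.92, 2.1], [0.06, 2.66], [-1.3, 4.44], [0, 2.69], [-3.02, 3.02]. Speed limits (rad/s): [2.22, 2.22, 2.79, 3.14, 3.14, 3.14].

## Interface

Orientations are given as [roll, pitch, yaw] about the fixed x, y, z axes, in that order (R = Rz(yaw) Ry(pitch) Rx(roll)).
In Python, from rig import r gives the robot as it stands.
- The arm moves only by the tool carry_out, never from a script. Its argument "targets" is a list of rows, each an object with "dp": the shift along the tool's x, y, z in mm, a list of three; "yaw": the turn about the tool's z in degrees. A call has 1 to 12 rows; each row is the pose to reach, as a shift and turn from the pose commanded when the call began, along the tool's axes at that moment; what a row does not reach only later rows make up. A row lasts 1/8 s, in which the tool goes at most 62.5 mm and 10.7 degrees, less where a joint would pass 70% of its speed; a pose out of reach is approached as far as the arm can. A call with a gripper value outside its range is refused whole. "fingers" is the opening, from -1 (shut) to 1 (fully open), so that 0 is half open, set as the call begins (left out, the last holds). The fingers move at their own pace and stop on an object; "grip_force" is the grip in N (left out, the last holds). Time passes only in rows, so rows that repeat a pose let the fingers close. It gives the time, the measured TCP pose, the force, the opening and the grip force at its end, in the units of the state.
- r.sense(): the state, without advancing time (a new reading comes with each control period).
- r.grab_frame(name): name is "side" or "top"; returns the picture (480x640x3 uint8, red, green, blue); there is no depth.
- r.get_calibration(name): a dict with "fx", "fy", "cx", "cy" (pixels), "rvec" (rotation vector, rad) and "tvec" (3), from world to camera coordinates, as OpenCV has them. Camera axes: x right, y down, z forward; pixel columns grow to the right and rows downward; lengths in mm; the calibration is good to about 2 mm. A picture is of the moment at which its call begins. get_calibration takes no time and is no camera call.
- r.sign_off(): hands the job in; it is judged then, once.
The state is a dict: "clock": time; "qpos": joint angles; "qvel": joint speeds; "joint_efforts": joint torques, N m; "eef_pos": TCP position; "tcp_rot": TCP orientation; "contact_force": force on the tool from outside, world axes, zero at the start; "wrist_torque": the same for the moment, N m; "opening": opening from 0.0 (shut) to 1.0 (fully open); "grasp_force": force on a finger pad.
Only numpy, scipy, OpenCV 4.12 (cv2) and the standard library are available. Lean on these libraries where they do the work, as an engineer would, in place of code of your own. Each camera call takes 0.05 s, during which the arm holds its last target. There are 200 camera calls.

## Working session

There is one attempt and no reset: what is moved stays moved. The work goes in short steps, Python scripts to look and compute and a tool call to move; the robot and the scene stay as the last step left them, time stands still between calls to the robot, and variables do not carry over. Pictures are saved under pics/ and viewed, at most 10 in all, crops included, and the job is handed in when it is done.

Besides the shell and the picture viewer there is one more tool, called after ">>>" as name(argument=value, ...) on one line, values as JSON. carry_out: Moves the arm, as the interface text tells. Its arguments: {"type":"object","properties":{"targets":{"type":"array","items":{"type":"object","properties":{"dp":{"type":"array","items":{"type":"number"}},"yaw":{"type":"number"}}}},"fingers":{"type":"number"},"grip_force":{"type":"number"}},"required":["targets"]}

```bash
mkdir -p pics; python3 - <<'E'
from rig import r
import cv2
for n in("top","side"):
    f=r.grab_frame(n); cv2.imwrite(f"pics/{n}0.png",f[:,:,::-1])
    c=r.get_calibration(n); print(n,c)
s=r.sense(); print(s, r.tip_reach)
E
```

```text
top {'fx': 480.12215430288575, 'fy': 480.12215430288575, 'cx': 323.8299782429527, 'cy': 237.55932544194096, 'rvec': array([ 2.17824596, -2.13320611,  0.17529058]), 'tvec': array([ -22.99283298,  568.73381428, 1159.5093954 ])}
side {'fx': 486.15994020635827, 'fy': 486.15994020635827, 'cx': 312.8993223741955, 'cy': 237.9708875294906, 'rvec': array([ 2.24995053, -0.61354118,  0.23979971]), 'tvec': array([-486.77559835,  260.90559969, 1045.49184668])}
{'clock': 0.1, 'qpos': array([ 1.22558700e+00,  3.53559146e-01,  1.63406380e+00,  2.35084729e-05,
        1.15519532e+00, -2.38687402e-03]), 'qvel': array([ 3.05479452e-05, -1.38498322e-03, -8.12855947e-04, -4.16704322e-04,
        1.20074309e-03, -4.74098587e-05]), 'joint_efforts': array([ 8.81279029e-04, -6.06364703e+01, -3.42825973e+01,  2.29129228e-04,
        4.06912324e-03, -2.06117687e-05]), 'eef_pos': array([209.93597306, 588.24364916, 238.64735196]), 'tcp_rot': array([-3.14036709e+00, -2.44209587e-05,  2.79876068e+00]), 'contact_force': array([-0.50485277,  0.09585572,  0.72480776]), 'wrist_torque': array([ 0.07411466, -0.0048385 ,  0.00590495]), 'grasp_force': 0.0, 'opening': 0.9986796443157901} 8.0
```

View pics/top0.png

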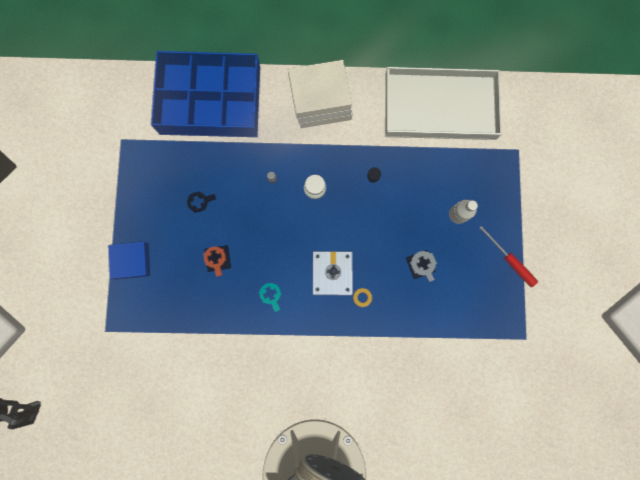

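View pics/side0.png

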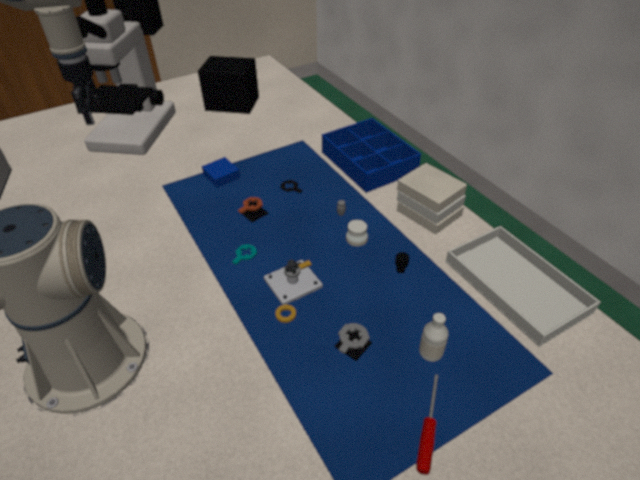

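The top view shows three toothed discs. The orange-red one at (215,258) sits on a black stand, the teal one at (270,294) lies on the bench, and the black one at (198,202) is the worn disc. The terracotta disc on its stand at (215,258) fits the description. The bright steel separator is at (424,262), the fixture at (333,272) with its index tab pointing up (world +x). I'll measure these and confirm with a crop.

```bash
cat > h.py <<'E'
from rig import r
import numpy as np, cv2
def cam(n):
    c=r.get_calibration(n); K=np.array([[c['fx'],0,c['cx']],[0,c['fy'],c['cy']],[0,0,1.]])
    return K,cv2.Rodrigues(np.array(c['rvec']))[0],np.array(c['tvec'])
def toplane(n,uv,z):
    K,R,t=cam(n); uv=np.atleast_2d(np.asarray(uv,float))
    d=(np.c_[uv,np.ones(len(uv))]@np.linalg.inv(K).T)@R; o=-R.T@t
    return (o+d*((z-o[2])/d[:,2])[:,None])[:,:2]
def proj(n,P):
    K,R,t=cam(n); p=(np.atleast_2d(P)@R.T+t)@K.T; return p[:,:2]/p[:,2:]
def big(m):
    nl,l,st,_=cv2.connectedComponentsWithStats(m.astype(np.uint8)); 
    return l==1+np.argmax(st[1:,4])
def plate(n,img,mask,z):
    """outer contour -> plane; circle centre from non-tab points, tab direction"""
    m=big(mask); cs,_=cv2.findContours(cv2.resize(m.astype(np.uint8)*255,None,fx=4,fy=4,interpolation=cv2.INTER_LINEAR)//128,cv2.RETR_EXTERNAL,cv2.CHAIN_APPROX_NONE)
    c=max(cs,key=cv2.contourArea)[:,0]; P=toplane(n,(c+.5)/4-.5,z)
    k=np.ones(len(P),bool)
    for _ in range(8):
        A=np.c_[2*P[k],np.ones(k.sum())]; s=np.linalg.lstsq(A,(P[k]**2).sum(1),rcond=None)[0]
        ctr=s[:2]; R=np.sqrt(s[2]+ctr@ctr); k=np.hypot(*(P-ctr).T)<R+2.5
    d=P-ctr; rr=np.hypot(*d.T); T=d[rr>R+6]
    return ctr,R,np.degrees(np.arctan2(*T.mean(0)[::-1])),rr.max()
def masks(img):
    hsv=cv2.cvtColor(img,cv2.COLOR_RGB2HSV); H,S,V=[hsv[...,i].astype(int) for i in range(3)]
    return ((H<13)&(S>120)&(V>80)), (S<70)&(V>75), (H>14)&(H<30)&(S>110)&(V>90)
def roi(m,u,v,w):
    o=np.zeros_like(m); o[v-w:v+w,u-w:u+w]=m[v-w:v+w,u-w:u+w]; return o
E
python3 - <<'E'
from h import *
t=cv2.imread('pics/top0.png')[:,:,::-1].copy(); s=cv2.imread('pics/side0.png')[:,:,::-1].copy()
a,b,g=masks(t); A,B,G=masks(s)
print('disc top',plate('top',t,roi(a,215,260,25),38)); print('disc side',plate('side',s,roi(A,252,207,20),38))
print('sep top',plate('top',t,roi(b,424,264,25),38)); print('sep side',plate('side',s,roi(B,352,338,24),38))
m=big(roi(b,333,273,30)|roi(g,333,258,8))
rc=cv2.minAreaRect(np.argwhere(roi(b,333,273,30))[:,::-1].astype(np.float32)); 
bx=toplane('top',cv2.boxPoints(rc),12); print('foot',bx.round(1).tolist(),bx.mean(0))
y=np.argwhere(roi(g,333,258,10))[:,::-1]; P=toplane('top',y,49); print('index',P.mean(0),P.min(0),P.max(0))
def cr(i,u,v,w): return cv2.resize(i[v-w:v+w,u-w:u+w],(260,260),interpolation=cv2.INTER_CUBIC)
cv2.imwrite('pics/c1.png',np.vstack([np.hstack([cr(t,215,262,26),cr(t,333,273,26),cr(t,424,264,26)]),np.hstack([cr(s,252,207,26),cr(s,292,275,32),cr(s,352,338,26)])])[:,:,::-1])
E
```

```text
disc top (array([515.09565958, 258.93362739]), np.float64(26.114266428271854), np.float64(-164.50519711752483), np.float64(47.58939993325894))
disc side (array([513.56393974, 255.73085171]), np.float64(25.851048172709493), np.float64(-163.90709151641047), np.float64(46.252876231310864))
sep top (array([ 510.97482083, -260.08850928]), np.float64(31.25011792574738), np.float64(-154.7229217924808), np.float64(47.50198881127323))
sep side (array([ 511.09263694, -261.99413413]), np.float64(31.032364158528914), np.float64(-153.88600406729165), np.float64(51.53829498628675))
foot [[538.0, 15.3], [540.8, -109.8], [411.6, -110.9], [409.2, 12.4]] [474.89340416 -48.24207348]
index [518.69681701 -34.40688894] [504.96928096 -39.6984235 ] [532.4086109  -29.40010278]
```

View pics/c1.png

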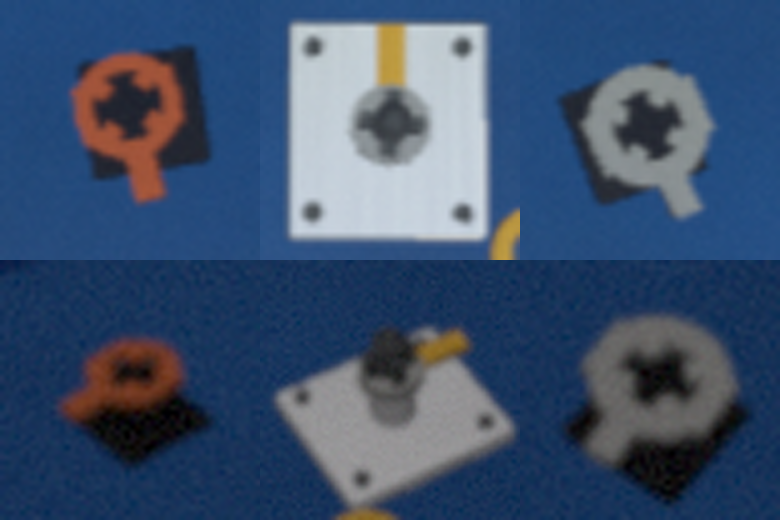

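The crop confirms the terracotta disc on its stand (left), the fixture with the brass tab towards +x (middle), and the steel separator (right). The collar leaked into the foot mask, so I'm redoing the hub measurement and working out the approach.

```bash
python3 - <<'E'
from h import *
for n in('top','side'):
    i=cv2.imread(f'pics/{n}0.png')[:,:,::-1].copy(); hsv=cv2.cvtColor(i,cv2.COLOR_RGB2HSV); _,b,g=masks(i)
    u,v,zt=(333,273,25) if n=='top' else (292,280,32)
    m=roi((hsv[...,1]<70)&(hsv[...,2]>(160 if n=='top' else 120)),u,v,zt); m|= roi(g,u,v-15,12) if n=='top' else False
    m=big(m); h=cv2.convexHull(np.argwhere(m)[:,::-1].astype(np.int32))
    if n=='top':
        rc=cv2.minAreaRect(h); bx=toplane(n,cv2.boxPoints(rc),12); print('foot',bx.round(1).tolist(),bx.mean(0))
        d=big(roi(hsv[...,2]<150,333,272,10)); c=np.argwhere(d)[:,::-1]; (x,y),rad=cv2.minEnclosingCircle(c.astype(np.float32)); print('shoulder',toplane(n,[x,y],50),rad)
        P=toplane(n,np.argwhere(roi(g,333,258,7))[:,::-1],49); print(P.min(0),P.max(0),P.mean(0))
    else:
        q=cv2.approxPolyDP(h,4,True)[:,0]; print(q.tolist(),toplane(n,q,12).round(1).tolist())
        d=big(roi(hsv[...,2]<75,290,272,12)); c=np.argwhere(d); print('dark',c.min(0),c.max(0),c[c[:,0]<=c[:,0].min()+1].mean(0))
print(proj('top',[[474,-35,80],[474,-35,50]]),proj('side',[[474,-35,80],[474,-35,50]]))
s=r.sense(); yaw=s['tcp_rot'][2]; print(np.degrees(yaw))
E
```

```text
foot [[429.1, 12.9], [535.5, 15.3], [537.6, -84.3], [431.1, -85.4]] [483.33509716 -35.39976254]
shoulder [[484.02716858 -33.50172477]] 7.673630714416504
[504.96928096 -39.6984235 ] [532.4086109  -29.40010278] [518.69681701 -34.40688894]
[[321, 284], [282, 302], [265, 275], [281, 268], [308, 268]] [[536.7, -83.7], [430.1, -84.9], [433.5, 13.0], [478.3, 13.7], [536.1, -21.2]]
dark [260 285] [273 298] [260.6 291.2]
[[333.37564297 274.78487679]
 [332.88434084 275.58927664]] [[287.02020593 261.57657124]
 [287.73527488 270.38934915]]
160.35717488828124
```

```bash
cat >> h.py <<'E'
def go(x,y,z,yawdeg,s=None):
    s=s or r.sense(); p=s['eef_pos']; w=s['tcp_rot'][2]; d=np.array([x,y,z])-p
    dy=(np.degrees(w)-yawdeg+180)%360-180
    print('dp',[round(float(q),1) for q in (np.cos(w)*d[0]+np.sin(w)*d[1], np.sin(w)*d[0]-np.cos(w)*d[1], -d[2])],'yaw',round(dy,1),'t',round(s['clock'],2))
def st():
    s=r.sense(); print('pos',s['eef_pos'].round(1),'yaw',np.degrees(s['tcp_rot'][2]).round(1),'F',s['contact_force'].round(1),'T',s['wrist_torque'].round(2),'op',round(s['opening'],3),'g',round(s['grasp_force'],1),'q6',np.round(s['qpos'][5],2),'t',round(s['clock'],2))
E
python3 -c "
from h import *
st();go(514.5,257.5,110,195.8)"
```

```text
pos [209.9 588.2 238.6] yaw 160.4 F [-0.5  0.1  0.7] T [ 0.07 -0.    0.01] op 0.999 g 0.0 q6 -0.0 t 0.1
dp [-398.0, -209.1, 128.6] yaw -35.4 t 0.1
```

>>> carry_out(targets=[{"dp": [-398, -209, 128.6], "yaw": -35.4}, {"dp": [-398, -209, 128.6], "yaw": -35.4}, {"dp": [-398, -209, 128.6], "yaw": -35.4}, {"dp": [-398, -209, 128.6], "yaw": -35.4}, {"dp": [-398, -209, 128.6], "yaw": -35.4}, {"dp": [-398, -209, 128.6], "yaw": -35.4}, {"dp": [-398, -209, 128.6], "yaw": -35.4}, {"dp": [-398, -209, 128.6], "yaw": -35.4}, {"dp": [-398, -209, 128.6], "yaw": -35.4}, {"dp": [-398, -209, 128.6], "yaw": -35.4}, {"dp": [-398, -209, 128.6], "yaw": -35.4}], fingers=1, grip_force=30)

```text
clock: 1.48
eef_pos: [514.1, 258.9, 111.0]
tcp_rot: [3.141, 0.0, -2.865]
contact_force: [-0.1, 0.2, 0.7]
opening: 1.003
grasp_force: 0.0
```

```bash
python3 -c "
from h import *
st();go(514.5,257.5,22,195.8)
i=np.hstack([r.grab_frame('top')[190:320,140:300],r.grab_frame('side')[140:270,160:320]])
cv2.imwrite('pics/a1.png',cv2.resize(i,None,fx=2.5,fy=2.5,interpolation=cv2.INTER_CUBIC)[:,:,::-1])"
```

```text
pos [514.1 258.9 111. ] yaw -164.2 F [-0.1  0.2  0.7] T [ 0.05 -0.   -0.01] op 1.003 g 0.0 q6 -1.38 t 1.48
dp [-0.0, -1.5, 89.0] yaw 0.0 t 1.48
```

View pics/a1.png

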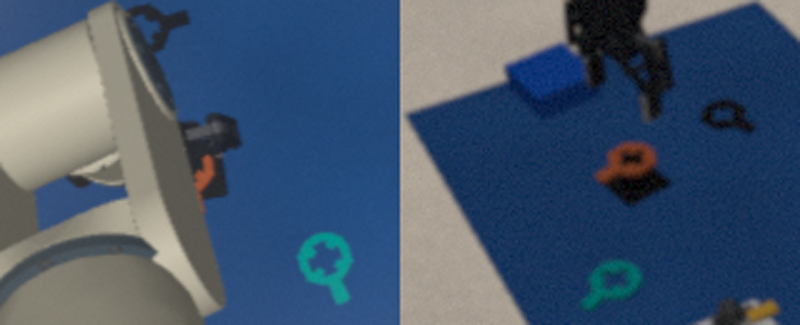

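The side view shows the gripper straight above the terracotta disc (disc at crop (630,160)); the top view is blocked by the arm. I'll descend now.

>>> carry_out(targets=[{"dp": [0, -1, 30], "yaw": 0}, {"dp": [0, -1, 60], "yaw": 0}, {"dp": [0, -1, 80], "yaw": 0}, {"dp": [0, -1, 89], "yaw": 0}, {"dp": [0, -1, 89], "yaw": 0}])

```text
clock: 2.2
eef_pos: [514.6, 257.4, 21.6]
tcp_rot: [-3.142, -0.001, -2.866]
contact_force: [0.6, -0.6, 0.8]
opening: 0.999
grasp_force: 0.0
```

>>> carry_out(targets=[{"dp": [0, 0, 0], "yaw": 0}, {"dp": [0, 0, 0], "yaw": 0}, {"dp": [0, 0, 0], "yaw": 0}, {"dp": [0, 0, 0], "yaw": 0}, {"dp": [0, 0, 0], "yaw": 0}, {"dp": [0, 0, 0], "yaw": 0}], fingers=-1, grip_force=30)

```text
clock: 2.95
eef_pos: [515.5, 257.4, 22.9]
tcp_rot: [3.141, 0.002, -2.867]
contact_force: [-2.1, -0.5, 6.0]
opening: 0.594
grasp_force: 29.9
```

```bash
python3 -c "
from h import *
st();go(484,-35,130,180)
i=np.hstack([r.grab_frame('side')[160:260,200:300]])
cv2.imwrite('pics/a2.png',cv2.resize(i,None,fx=6,fy=6,interpolation=cv2.INTER_CUBIC)[:,:,::-1])"
```

```text
pos [515.5 257.4  22.9] yaw -164.2 F [-2.1 -0.5  6. ] T [-0.05  0.29  0.01] op 0.594 g 29.9 q6 -1.39 t 2.95
dp [109.7, -272.9, -107.1] yaw 15.8 t 2.95
```

View pics/a2.png

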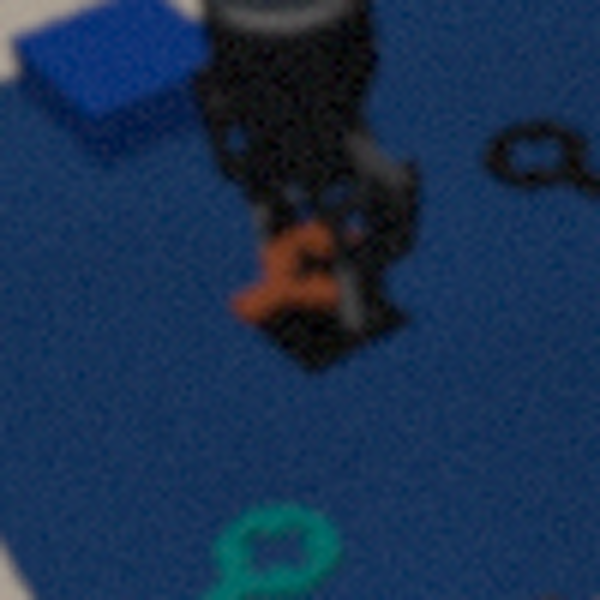

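The disc is gripped (opening 0.594, about 50 mm), tab towards the lower left at crop (250,305). I'll lift it and carry it over the hub.

>>> carry_out(targets=[{"dp": [0, 0, -40], "yaw": 0}, {"dp": [0, 0, -90], "yaw": 0}, {"dp": [5, -13, -107], "yaw": 0}, {"dp": [109.7, -273, -107], "yaw": 15.8}, {"dp": [109.7, -273, -107], "yaw": 15.8}, {"dp": [109.7, -273, -107], "yaw": 15.8}, {"dp": [109.7, -273, -107], "yaw": 15.8}, {"dp": [109.7, -273, -107], "yaw": 15.8}, {"dp": [109.7, -273, -107], "yaw": 15.8}, {"dp": [109.7, -273, -107], "yaw": 15.8}, {"dp": [109.7, -273, -107], "yaw": 15.8}, {"dp": [109.7, -273, -107], "yaw": 15.8}])

```text
clock: 4.5
eef_pos: [483.6, -34.6, 128.6]
tcp_rot: [3.142, -0.0, -3.141]
contact_force: [0.4, -0.9, -0.1]
opening: 0.598
grasp_force: 31.5
```

```bash
python3 -c "
from h import *
st();go(484,-35,130,181)
s=r.grab_frame('side'); A=masks(s)[0]
P=r.sense()['eef_pos']; print(proj('side',[P+[0,0,9],P+[0,0,12],[484,-35,80]]))
cv2.imwrite('pics/side1.png',s[:,:,::-1])
cv2.imwrite('pics/a3.png',cv2.resize(s[200:310,230:370],None,fx=5,fy=5,interpolation=cv2.INTER_CUBIC)[:,:,::-1])"
```

```text
pos [483.6 -34.6 128.6] yaw -180.0 F [ 0.4 -0.9 -0.1] T [ 0.05  0.01 -0.01] op 0.598 g 31.5 q6 -1.65 t 4.5
dp [-0.4, -0.4, -1.4] yaw -1.0 t 4.5
[[289.26455734 242.13864576]
 [289.1934392  241.17458423]
 [290.7934939  259.99571351]]
```

View pics/a3.png

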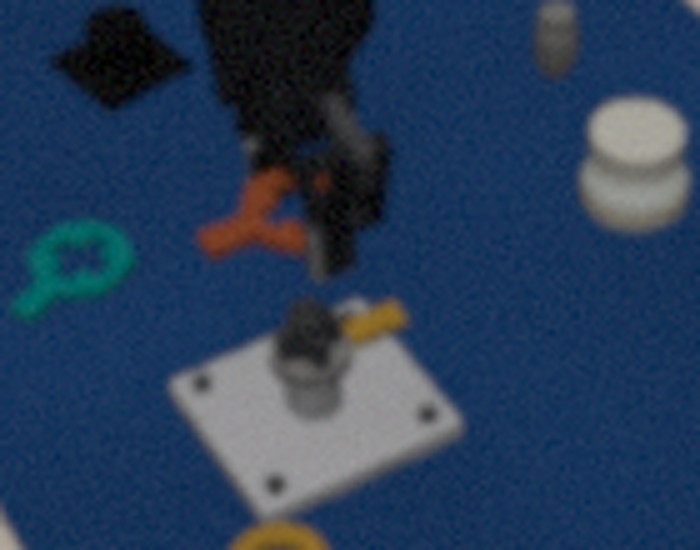

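```bash
python3 -c "
from h import *
s=cv2.imread('pics/side1.png')[:,:,::-1].copy(); A=masks(s)[0]
m=big(roi(A,287,240,25)); p=np.argwhere(m)[:,::-1]; P=toplane('side',p,143.7); P2=toplane('side',p,137.7)
print('x min of tab top',np.sort(P[:,0])[:6].round(1),'bottom',np.sort(P2[:,0])[:6].round(1))
k=P[:,0]<452; print('tab y',P[k,1].min(),P[k,1].max(),'expected x',483.6-48,'y -34.6')
t=cv2.imread('pics/top0.png')[:,:,::-1]; cv2.imwrite('pics/hub.png',cv2.resize(t[260:285,320:346],(520,500),interpolation=cv2.INTER_CUBIC)[:,:,::-1])
"
```

```text
x min of tab top [435.8 436.3 437.2 437.7 438.2 438.7] bottom [438.2 438.6 439.6 440.1 440.6 441. ]
tab y -45.39117728530914 -30.483092689223554 expected x 435.6 y -34.6
```

View pics/hub.png

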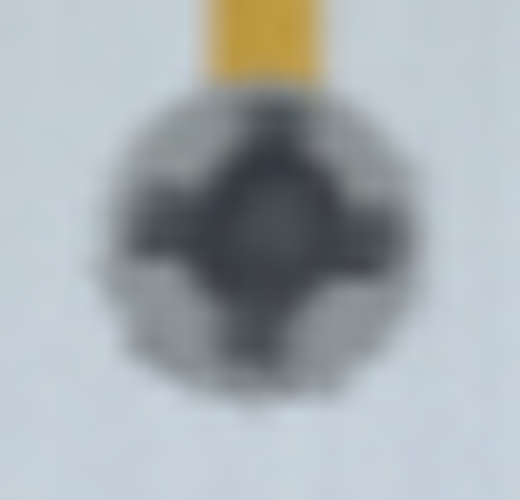

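>>> carry_out(targets=[{"dp": [0, 0, 30], "yaw": 0}, {"dp": [0, 0, 50], "yaw": 0}, {"dp": [0, 0, 56], "yaw": 0}, {"dp": [0, 0, 58], "yaw": 0}, {"dp": [0, 0, 60], "yaw": 0}])

```text
clock: 5.18
eef_pos: [484.1, -35.4, 69.2]
tcp_rot: [-3.141, 0.001, 3.141]
contact_force: [0.3, -0.7, 0.1]
opening: 0.593
grasp_force: 31.5
```

The hub crop shows the splines turned about 6° clockwise from the index line: top spline at (278,110), bottom at (250,350), right at (385,245). I'll turn the disc to match and feel downwards.

>>> carry_out(targets=[{"dp": [0, 0, 3], "yaw": 3}, {"dp": [0, 0, 6], "yaw": 5.5}, {"dp": [0, 0, 8], "yaw": 5.5}, {"dp": [0, 0, 9], "yaw": 5.5}])

```text
clock: 5.68
eef_pos: [483.7, -35.5, 59.9]
tcp_rot: [-3.142, 0.001, 3.046]
contact_force: [1.1, 0.5, -0.6]
opening: 0.595
grasp_force: 31.5
```

>>> carry_out(targets=[{"dp": [0, 0, 1], "yaw": 0}, {"dp": [0, 0, 2], "yaw": 0}, {"dp": [0, 0, 3], "yaw": 0}])

```text
clock: 6.05
eef_pos: [483.6, -35.5, 56.7]
tcp_rot: [-3.142, 0.0, 3.045]
contact_force: [-0.4, -1.2, -0.4]
opening: 0.594
grasp_force: 31.5
```

>>> carry_out(targets=[{"dp": [0, 0, 1], "yaw": 0}, {"dp": [0, 0, 2], "yaw": 0}])

```text
clock: 6.3
eef_pos: [483.5, -35.5, 54.6]
tcp_rot: [-3.142, -0.0, 3.045]
contact_force: [0.1, 0.4, -0.6]
opening: 0.597
grasp_force: 31.5
```

>>> carry_out(targets=[{"dp": [0, 0, 0.5], "yaw": 0}, {"dp": [0, 0, 1], "yaw": 0}])

```text
clock: 6.55
eef_pos: [483.5, -35.5, 53.7]
tcp_rot: [-3.142, -0.0, 3.045]
contact_force: [0.8, -0.2, -1.0]
opening: 0.592
grasp_force: 31.5
```

No contact 3 mm below the spline tops, so the disc has entered the splines. I'll continue towards home (TCP about 41).

>>> carry_out(targets=[{"dp": [0, 0, 1], "yaw": 0}, {"dp": [0, 0, 2], "yaw": 0}, {"dp": [0, 0, 3], "yaw": 0}])

```text
clock: 6.92
eef_pos: [483.5, -35.5, 50.6]
tcp_rot: [-3.142, 0.0, 3.045]
contact_force: [0.4, -0.3, -0.3]
opening: 0.596
grasp_force: 31.5
```

>>> carry_out(targets=[{"dp": [0, 0, 1], "yaw": 0}, {"dp": [0, 0, 2], "yaw": 0}, {"dp": [0, 0, 3], "yaw": 0}])

```text
clock: 7.3
eef_pos: [483.5, -35.5, 47.6]
tcp_rot: [3.142, -0.0, 3.045]
contact_force: [-0.4, -0.1, 0.1]
opening: 0.597
grasp_force: 31.5
```

>>> carry_out(targets=[{"dp": [0, 0, 1], "yaw": 0}, {"dp": [0, 0, 2], "yaw": 0}, {"dp": [0, 0, 3], "yaw": 0}])

```text
clock: 7.68
eef_pos: [483.5, -35.5, 44.6]
tcp_rot: [-3.142, -0.0, 3.045]
contact_force: [-0.1, 0.3, -0.1]
opening: 0.596
grasp_force: 31.5
```

>>> carry_out(targets=[{"dp": [0, 0, 1], "yaw": 0}, {"dp": [0, 0, 2], "yaw": 0}, {"dp": [0, 0, 2.7], "yaw": 0}])

```text
clock: 8.05
eef_pos: [483.5, -35.5, 41.9]
tcp_rot: [-3.142, -0.0, 3.045]
contact_force: [0.2, -0.7, -1.4]
opening: 0.599
grasp_force: 31.5
```

>>> carry_out(targets=[{"dp": [0, 0, 0.4], "yaw": 0}, {"dp": [0, 0, 0.8], "yaw": 0}])

```text
clock: 8.3
eef_pos: [483.5, -35.5, 41.2]
tcp_rot: [-3.142, 0.0, 3.045]
contact_force: [0.3, -0.2, -1.6]
opening: 0.597
grasp_force: 31.5
```

>>> carry_out(targets=[{"dp": [0, 0, 0.4], "yaw": 0}, {"dp": [0, 0, 0.6], "yaw": 0}])

```text
clock: 8.55
eef_pos: [483.6, -35.5, 40.9]
tcp_rot: [3.142, 0.0, 3.045]
contact_force: [-3.0, 0.8, 8.3]
opening: 0.596
grasp_force: 31.9
```

```bash
python3 -c "
from h import *
st()"
```

```text
pos [483.6 -35.5  40.9] yaw 174.5 F [-3.   0.8  8.3] T [0.05 0.41 0.04] op 0.596 g 31.9 q6 -1.55 t 8.55
```

Home contact came at exactly the predicted height, with 8 N. I'll release and retreat upwards.

>>> carry_out(targets=[{"dp": [0, 0, 0], "yaw": 0}, {"dp": [0, 0, 0], "yaw": 0}, {"dp": [0, 0, 0], "yaw": 0}, {"dp": [0, 0, 0], "yaw": 0}, {"dp": [0, 0, -10], "yaw": 0}, {"dp": [0, 0, -50], "yaw": 0}, {"dp": [0, 0, -110], "yaw": 0}, {"dp": [0, 0, -120], "yaw": 0}], fingers=1)

```text
clock: 9.55
eef_pos: [485.9, -35.7, 164.9]
tcp_rot: [3.141, 0.007, 3.045]
contact_force: [-0.0, -0.3, 0.0]
opening: 1.0
grasp_force: 0.0
```

```bash
python3 -c "
from h import *
st(); go(511,-261,110,25.7)"
```

```text
pos [485.9 -35.7 164.9] yaw 174.5 F [-0.  -0.3  0. ] T [ 0.04  0.01 -0.  ] op 1.0 g 0.0 q6 -1.55 t 9.55
dp [-46.7, -221.9, 54.9] yaw 148.8 t 9.55
```

>>> carry_out(targets=[{"dp": [-46, -222, 45], "yaw": 148.8}, {"dp": [-46, -222, 45], "yaw": 148.8}, {"dp": [-46, -222, 45], "yaw": 148.8}, {"dp": [-46, -222, 45], "yaw": 148.8}, {"dp": [-46, -222, 45], "yaw": 148.8}, {"dp": [-46, -222, 45], "yaw": 148.8}, {"dp": [-46, -222, 45], "yaw": 148.8}, {"dp": [-46, -222, 45], "yaw": 148.8}, {"dp": [-46, -222, 45], "yaw": 148.8}, {"dp": [-46, -222, 45], "yaw": 148.8}, {"dp": [-46, -222, 45], "yaw": 148.8}, {"dp": [-46, -222, 45], "yaw": 148.8}])

```text
clock: 11.05
eef_pos: [507.4, -260.6, 115.1]
tcp_rot: [-3.141, 0.0, 0.789]
contact_force: [0.4, 0.6, -0.2]
opening: 1.0
grasp_force: 0.0
```

>>> carry_out(targets=[{"dp": [0, 0, 0], "yaw": 20.4}, {"dp": [0, 0, 0], "yaw": 20.4}, {"dp": [0, 0, 0], "yaw": 20.4}])

```text
clock: 11.42
eef_pos: [507.5, -260.7, 115.2]
tcp_rot: [-3.141, 0.001, 0.44]
contact_force: [0.4, 0.5, -0.4]
opening: 0.999
grasp_force: 0.0
```

```bash
python3 -c "
from h import *
st(); go(511,-261,22,25.7)
t=r.grab_frame('top'); s=r.grab_frame('side')
cv2.imwrite('pics/top2.png',t[:,:,::-1]);cv2.imwrite('pics/side2.png',s[:,:,::-1])
f=lambda i,u,v:cv2.resize(i[v-25:v+25,u-25:u+25],(390,390),interpolation=cv2.INTER_CUBIC)
cv2.imwrite('pics/a4.png',np.hstack([f(t,333,275),f(s,290,272)])[:,:,::-1])
print('disc',plate('top',t,roi(masks(t)[0],333,275,30),56))
"
```

```text
pos [ 507.5 -260.7  115.2] yaw 25.2 F [ 0.4  0.5 -0.4] T [0.06 0.01 0.  ] op 0.999 g 0.0 q6 0.65 t 11.43
dp [3.1, 1.8, 93.2] yaw -0.5 t 11.43
disc (array([484.1626499 , -34.79102623]), np.float64(24.250038292157935), np.float64(174.3734221985281), np.float64(47.08730563550973))
```

View pics/a4.png

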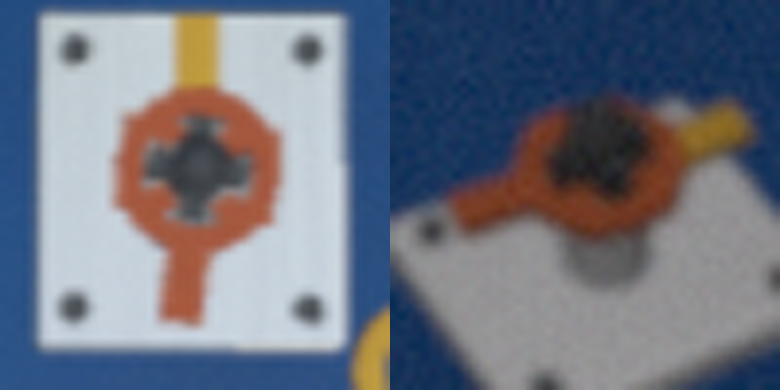

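The disc sits home around the hub with its tab opposite the brass tab: in the top crop, disc tab at (185,290) and index tab at (197,45). Next is the separator.

>>> carry_out(targets=[{"dp": [3, 1.8, 30], "yaw": -0.5}, {"dp": [3, 1.8, 60], "yaw": -0.5}, {"dp": [3, 1.8, 82], "yaw": -0.5}, {"dp": [3, 1.8, 93], "yaw": -0.5}, {"dp": [3, 1.8, 93], "yaw": -0.5}])

```text
clock: 12.15
eef_pos: [511.0, -261.1, 22.1]
tcp_rot: [-3.141, 0.001, 0.449]
contact_force: [1.0, -0.4, 1.1]
opening: 1.001
grasp_force: 0.0
```

>>> carry_out(targets=[{"dp": [0, 0, 0], "yaw": 0}, {"dp": [0, 0, 0], "yaw": 0}, {"dp": [0, 0, 0], "yaw": 0}, {"dp": [0, 0, 0], "yaw": 0}, {"dp": [0, 0, 0], "yaw": 0}, {"dp": [0, 0, 0], "yaw": 0}], fingers=-1, grip_force=30)

```text
clock: 12.9
eef_pos: [512.0, -261.6, 23.8]
tcp_rot: [3.14, -0.001, 0.448]
contact_force: [-0.7, -0.6, 6.8]
opening: 0.699
grasp_force: 31.8
```

```bash
python3 -c "
from h import *
st();go(484,-35,135,174.5)"
```

```text
pos [ 512.  -261.6   23.8] yaw 25.7 F [-0.7 -0.6  6.8] T [0.11 0.22 0.  ] op 0.699 g 31.8 q6 0.65 t 12.9
dp [72.8, -216.4, -111.2] yaw -148.8 t 12.9
```

Gripped (opening 0.699, about 59.5 mm). I'll lift, carry it across and turn it so its tab points to the index side.

>>> carry_out(targets=[{"dp": [0, 0, -40], "yaw": 0}, {"dp": [0, 0, -90], "yaw": 0}, {"dp": [7, -21, -113], "yaw": -10}, {"dp": [73, -216, -113], "yaw": -148.8}, {"dp": [73, -216, -113], "yaw": -148.8}, {"dp": [73, -216, -113], "yaw": -148.8}, {"dp": [73, -216, -113], "yaw": -148.8}, {"dp": [73, -216, -113], "yaw": -148.8}, {"dp": [73, -216, -113], "yaw": -148.8}, {"dp": [73, -216, -113], "yaw": -148.8}, {"dp": [73, -216, -113], "yaw": -148.8}, {"dp": [73, -216, -113], "yaw": -148.8}])

```text
clock: 14.4
eef_pos: [483.7, -34.9, 135.9]
tcp_rot: [3.141, 0.0, 2.316]
contact_force: [0.0, -0.2, -0.4]
opening: 0.699
grasp_force: 33.4
```

```bash
python3 -c "
from h import *
st();go(484,-35,135,174.5)"
```

```text
pos [483.7 -34.9 135.9] yaw 132.7 F [ 0.  -0.2 -0.4] T [ 0.05 -0.02 -0.03] op 0.699 g 33.4 q6 -0.82 t 14.4
dp [-0.3, 0.1, 0.9] yaw -41.8 t 14.4
```

>>> carry_out(targets=[{"dp": [-0.3, 0, 1], "yaw": -41.8}, {"dp": [-0.3, 0, 1], "yaw": -41.8}, {"dp": [-0.3, 0, 1], "yaw": -41.8}, {"dp": [-0.3, 0, 1], "yaw": -41.8}, {"dp": [-0.3, 0, 1], "yaw": -41.8}, {"dp": [-0.3, 0, 1], "yaw": -41.8}])

```text
clock: 15.15
eef_pos: [483.9, -35.1, 134.8]
tcp_rot: [3.142, 0.0, 3.036]
contact_force: [-0.4, 0.2, -0.5]
opening: 0.698
grasp_force: 33.4
```

```bash
python3 -c "
from h import *
st();go(484,-35,72,174.5)
s=r.grab_frame('side')
cv2.imwrite('pics/a5.png',cv2.resize(s[200:310,230:370],None,fx=5,fy=5,interpolation=cv2.INTER_CUBIC)[:,:,::-1])"
```

```text
pos [483.9 -35.1 134.8] yaw 173.9 F [-0.4  0.2 -0.5] T [-0.02  0.03  0.01] op 0.698 g 33.4 q6 -1.54 t 15.15
dp [-0.1, 0.1, 62.8] yaw -0.6 t 15.15
```

View pics/a5.png

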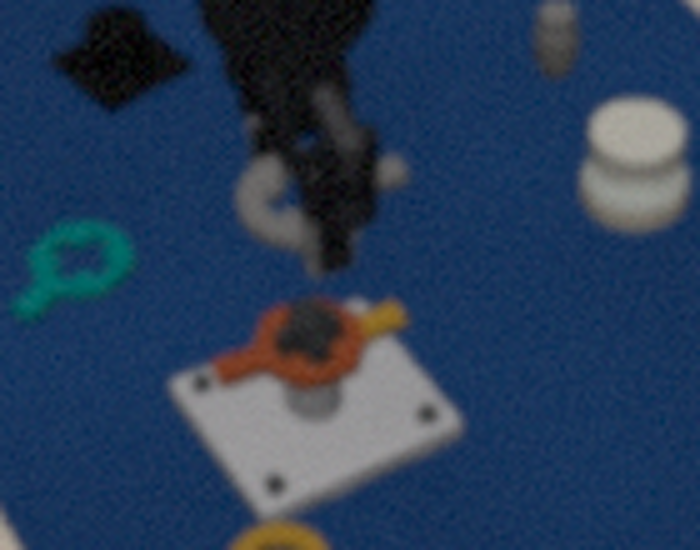

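The separator's tab points to the index side, at crop (395,170). I'll descend.

>>> carry_out(targets=[{"dp": [0, 0, 30], "yaw": -0.6}, {"dp": [0, 0, 56], "yaw": -0.6}, {"dp": [0, 0, 66], "yaw": -0.6}, {"dp": [0, 0, 70], "yaw": -0.6}, {"dp": [0, 0, 72], "yaw": -0.6}, {"dp": [0, 0, 73], "yaw": -0.6}])

```text
clock: 15.95
eef_pos: [483.9, -35.1, 62.1]
tcp_rot: [3.142, 0.0, 3.049]
contact_force: [-0.8, 1.3, 0.5]
opening: 0.692
grasp_force: 33.5
```

>>> carry_out(targets=[{"dp": [0, 0, 1], "yaw": 0}, {"dp": [0, 0, 2], "yaw": 0}, {"dp": [0, 0, 3], "yaw": 0}])

```text
clock: 16.32
eef_pos: [483.8, -35.1, 58.6]
tcp_rot: [3.142, -0.0, 3.05]
contact_force: [-1.6, 1.2, 0.6]
opening: 0.697
grasp_force: 33.6
```

>>> carry_out(targets=[{"dp": [0, 0, 0.7], "yaw": 0}, {"dp": [0, 0, 1.4], "yaw": 0}])

```text
clock: 16.58
eef_pos: [483.8, -35.1, 57.2]
tcp_rot: [3.142, -0.0, 3.05]
contact_force: [-3.7, 0.6, 5.7]
opening: 0.696
grasp_force: 34.0
```

Light contact (5.7 N) at spline-top height, with the hub pushing the tool towards −x. I'll ease off, shift about 1 mm towards world −x and feel again.

>>> carry_out(targets=[{"dp": [0, 0, -0.7], "yaw": 0}, {"dp": [1, 0, -0.7], "yaw": 0}, {"dp": [1, 0, -0.2], "yaw": 0}, {"dp": [1, 0, 0.2], "yaw": 0}])

```text
clock: 17.08
eef_pos: [483.3, -35.1, 57.2]
tcp_rot: [-3.142, 0.001, 3.05]
contact_force: [0.0, 0.0, 3.1]
opening: 0.696
grasp_force: 33.7
```

```bash
python3 -c "
from h import *
st()"
```

```text
pos [483.3 -35.1  57.2] yaw 174.7 F [0.  0.  3.1] T [ 0.07  0.05 -0.01] op 0.696 g 33.7 q6 -1.55 t 17.07
```

Lateral force is gone and it rests on the spline tops at 3 N. I'll turn gently while pressing lightly.

>>> carry_out(targets=[{"dp": [0, 0, 0.2], "yaw": 1.5}, {"dp": [0, 0, 0.2], "yaw": 3}, {"dp": [0, 0, 0.2], "yaw": 4.5}, {"dp": [0, 0, 0.2], "yaw": 6}])

```text
clock: 17.58
eef_pos: [482.8, -35.0, 56.8]
tcp_rot: [3.142, -0.0, 2.943]
contact_force: [-1.1, 0.6, 5.4]
opening: 0.693
grasp_force: 33.8
```

```bash
python3 -c "
from h import *
st()"
```

```text
pos [482.8 -35.   56.8] yaw 168.6 F [-1.1  0.6  5.4] T [0.05 0.23 0.02] op 0.693 g 33.8 q6 -1.45 t 17.57
```

>>> carry_out(targets=[{"dp": [0, 0, 0], "yaw": -3}, {"dp": [0, 0, 0], "yaw": -6}, {"dp": [0, 0, 0], "yaw": -7.5}, {"dp": [0, 0, 0], "yaw": -9}, {"dp": [0, 0, 0], "yaw": -10}])

```text
clock: 18.2
eef_pos: [482.7, -35.0, 56.7]
tcp_rot: [3.142, -0.0, 3.12]
contact_force: [-1.3, 0.7, 0.0]
opening: 0.695
grasp_force: 33.5
```

```bash
python3 -c "
from h import *
st()"
```

```text
pos [482.7 -35.   56.7] yaw 178.8 F [-1.3  0.7  0. ] T [0.06 0.13 0.03] op 0.695 g 33.5 q6 -1.62 t 18.2
```

The vertical force vanished at 178.8°, so the teeth have probably found the gaps. I'll lower it.

>>> carry_out(targets=[{"dp": [0, 0, 0.5], "yaw": 0}, {"dp": [0, 0, 1], "yaw": 0}])

```text
clock: 18.45
eef_pos: [482.7, -35.1, 55.7]
tcp_rot: [-3.142, -0.0, 3.119]
contact_force: [-1.0, -0.3, 0.7]
opening: 0.694
grasp_force: 33.5
```

```bash
python3 -c "
from h import *
st()"
```

```text
pos [482.7 -35.1  55.7] yaw 178.7 F [-1.  -0.3  0.7] T [-0.01  0.17 -0.04] op 0.694 g 33.5 q6 -1.62 t 18.45
```

>>> carry_out(targets=[{"dp": [0, 0, 0.8], "yaw": 0}, {"dp": [0, 0, 1.6], "yaw": 0}, {"dp": [0, 0, 2.4], "yaw": 0}])

```text
clock: 18.82
eef_pos: [482.7, -35.0, 53.3]
tcp_rot: [3.142, -0.0, 3.119]
contact_force: [-1.9, 0.1, 1.4]
opening: 0.699
grasp_force: 33.5
```

>>> carry_out(targets=[{"dp": [0, 0, 0.8], "yaw": 0}, {"dp": [0, 0, 1.6], "yaw": 0}, {"dp": [0, 0, 2.4], "yaw": 0}])

```text
clock: 19.2
eef_pos: [482.7, -35.0, 50.9]
tcp_rot: [3.142, -0.0, 3.119]
contact_force: [-2.5, -0.4, 1.1]
opening: 0.697
grasp_force: 33.6
```

>>> carry_out(targets=[{"dp": [0, 0, 0.8], "yaw": 0}, {"dp": [0, 0, 1.4], "yaw": 0}, {"dp": [0, 0, 1.8], "yaw": 0}])

```text
clock: 19.58
eef_pos: [482.7, -35.0, 49.1]
tcp_rot: [-3.142, -0.0, 3.119]
contact_force: [-3.6, 0.5, 0.8]
opening: 0.697
grasp_force: 33.6
```

>>> carry_out(targets=[{"dp": [0, 0, 0.7], "yaw": 0}, {"dp": [0, 0, 1.3], "yaw": 0}])

```text
clock: 19.82
eef_pos: [482.7, -35.0, 47.8]
tcp_rot: [-3.142, -0.0, 3.119]
contact_force: [-4.1, -0.3, 3.2]
opening: 0.7
grasp_force: 33.8
```

>>> carry_out(targets=[{"dp": [0, 0, 0.4], "yaw": 0}, {"dp": [0, 0, 0.7], "yaw": 0}])

```text
clock: 20.08
eef_pos: [482.8, -35.1, 47.7]
tcp_rot: [-3.142, -0.0, 3.119]
contact_force: [-6.6, 0.8, 14.6]
opening: 0.694
grasp_force: 34.8
```

Contact came at 47.8, exactly the predicted home height. I'll ease off slightly, release, and go up.

>>> carry_out(targets=[{"dp": [0, 0, -0.4], "yaw": 0}, {"dp": [0, 0, -0.4], "yaw": 0}])

```text
clock: 20.32
eef_pos: [482.8, -35.0, 47.7]
tcp_rot: [-3.142, -0.0, 3.119]
contact_force: [-5.6, 0.2, 6.7]
opening: 0.696
grasp_force: 34.1
```

>>> carry_out(targets=[{"dp": [0, 0, 0], "yaw": 0}, {"dp": [0, 0, 0], "yaw": 0}, {"dp": [0, 0, 0], "yaw": 0}, {"dp": [0, 0, 0], "yaw": 0}, {"dp": [0, 0, -10], "yaw": 0}, {"dp": [0, 0, -50], "yaw": 0}, {"dp": [0, 0, -110], "yaw": 0}, {"dp": [0, -60, -130], "yaw": 0}, {"dp": [0, -120, -130], "yaw": 0}, {"dp": [0, -180, -130], "yaw": 0}, {"dp": [0, -180, -130], "yaw": 0}], fingers=1)

```text
clock: 21.7
eef_pos: [478.9, -218.7, 178.5]
tcp_rot: [-3.14, 0.002, 3.115]
contact_force: [-0.6, 0.3, -0.6]
opening: 0.996
grasp_force: 0.0
```

```bash
python3 -c "
from h import *
st()
t=r.grab_frame('top'); s=r.grab_frame('side')
f=lambda i,u,v:cv2.resize(i[v-25:v+25,u-25:u+25],(390,390),interpolation=cv2.INTER_CUBIC)
cv2.imwrite('pics/a6.png',np.hstack([f(t,333,273),f(s,290,272)])[:,:,::-1])
"
```

```text
pos [ 478.9 -218.7  178.5] yaw 178.5 F [-0.6  0.3 -0.6] T [-0.01  0.04  0.03] op 0.996 g 0.0 q6 -1.97 t 21.7
```

View pics/a6.png

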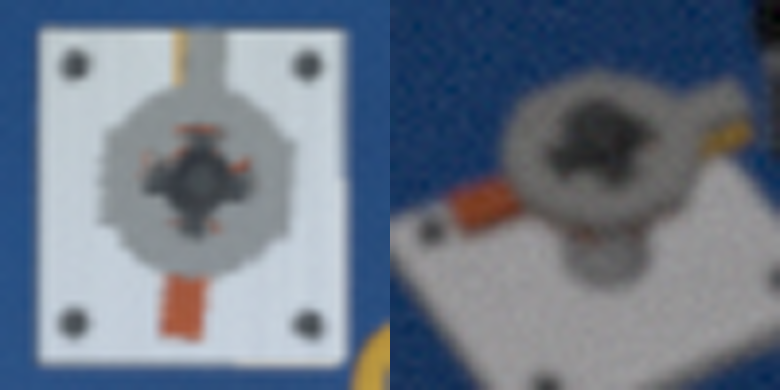

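The separator lies flat on the disc, its tab over the brass index tab at (205,55), with the disc's tab opposite at (185,305). A quick two-view height check, then hand in.

```bash
python3 -c "
from h import *
t=r.grab_frame('top'); s=r.grab_frame('side')
def gray(i,lo,hi):
    h=cv2.cvtColor(i,cv2.COLOR_RGB2HSV); return (h[...,1]<70)&(h[...,2]>lo)&(h[...,2]<hi)
print(plate('top',t,roi(gray(t,90,170),333,270,22),62))
for z in (62,66,72): print(z,plate('side',s,roi(gray(s,60,122),290,268,20),z))
h=cv2.cvtColor(s,cv2.COLOR_RGB2HSV)[...,2]; print(h[262:290,291].tolist())
"
```

```text
(array([484.72038848, -33.7792332 ]), np.float64(29.736719555718985), np.float64(-0.6834843471507803), np.float64(49.95215000635821))
62 (array([484.69908164, -37.54108959]), np.float64(32.441944611326164), np.float64(-79.61254790951493), np.float64(56.16162071368602))
66 (array([483.05429774, -41.05704552]), np.float64(32.30241493018058), np.float64(-79.5938109102161), np.float64(55.86179461163474))
72 (array([480.61316087, -46.32314925]), np.float64(32.09544441197752), np.float64(-79.65655325619495), np.float64(55.42862429167577))
[48, 50, 40, 44, 37, 44, 50, 74, 87, 97, 101, 105, 100, 91, 84, 82, 86, 99, 102, 98, 105, 113, 132, 147, 153, 150, 152, 155]
```

The two views agree best at 62 mm (the home height), and not at the raised 72 mm.

```bash
python3 -c "
from rig import r
print(r.sign_off())"
```

```text
the job is handed in; nothing more can be done
None
```

The clutch is rebuilt and handed in at about 22 s: the terracotta disc is home with its tab opposite the index tab, and the steel separator is flat on top with its tab on the index side. The highest force I read at the tool was about 15 N.

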